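# Hold the roller-door paddle at its run position

## Task

The hold-to-run control of the warehouse roller door is in the top drawer of the grey unit on the desk. Pull that drawer well open by its handle, then press the green paddle down to its middle position, where it lies level beside the white mark (half of its travel, never through to the bottom stop), and finish while still holding it there. Leave the yellow paddle, the lower drawer and the other things alone.

Things in the scene. Friction and masses are not known exactly. Their poses are not given: they have to be found in the camera images.
- unit_front (a point): middle of the front edge of the top face of a grey steel desk-top unit with two drawers one above the other, 280 (x) x 300 (y) x 224 mm high, fixed to the desk. Its x axis points away from the drawer fronts (the drawers slide out along -x), y to the left seen from the robot. When shut, the drawer fronts' outer faces are 15 mm in front of this point.
- top_drawer_handle (a point): middle of the top drawer's steel handle bar, 12 mm thick, 120 mm long, along the unit's y; its axis is 42 mm in front of the drawer front (30 mm clear between the stays, which are 102 mm apart), 34 mm below the unit's top face. It can be pinched from above, a finger on each side of the bar.
- top_drawer (a joint): how far the top drawer is out, m: 0 shut, 0.17 at its end stop; it starts between 0 and 0.03. It slides with about 2 N of friction and stays where it is left. Its inside is 234 mm (x) x 258 mm (y) and 80 mm deep; the rim is 22 mm below the unit's top face, the front panel's top edge 12 mm.
- green_paddle_pad (a point): centre of the upper face of the green pad (40 x 40 mm, 10 mm thick), the pressing end of a paddle in the top drawer, on its left half (+y of the unit). It moves with the drawer, covered until it is open. It lies 116 mm behind the handle bar, 65 mm left of the handle's middle, 55 mm this side of the paddle's hinge; untouched, 4 mm below the bar's axis and 16 mm below the drawer's rim.
- green_paddle (a joint): angle of the green paddle, rad: 0 released (sloping up 0.35 rad towards the drawer front), 0.35 level, 0.7 at its bottom stop. Spring-loaded, it comes back by itself. Pushing down at the pad centre takes about 3.5 N to start, about 7.5 N at 0.35 and about 12 N at 0.7. Level means the pad centre is 19 mm lower than released.
- green_mark (a point): centre of the white part of the mark post beside the green pad, 16 mm outside the pad's edge. The post, 12 x 6 mm and 76 mm high above the drawer's underside, is red below, white in the middle (20 mm) and black above; the level paddle's end is at the height of this point.
- yellow_paddle_pad (a point): centre of the upper face of the yellow pad (40 x 40 mm, 10 mm thick), the pressing end of a paddle in the top drawer, on its right half (-y of the unit). It moves with the drawer, covered until it is open. It lies 116 mm behind the handle bar, 65 mm right of the handle's middle, 55 mm this side of the paddle's hinge; untouched, 4 mm below the bar's axis and 16 mm below the drawer's rim.
- yellow_paddle (a joint): angle of the yellow paddle, rad: like the green one; to be left alone, at 0.
- low_drawer (a joint): how far the lower drawer is out, m; starts shut at 0 and stays shut. It looks like the top one and its handle is 100 mm below the top one's.
- card_box: white wooden box full of index cards, 170 x 300 x 155 mm high, fixed on the left part of the desk; origin at the centre of its underside, long side along its y.
- card_terminal: black payment terminal with a paper roll, 170 x 85 x 84 mm high, fixed on the right part of the desk; origin at the centre of its underside, long side along its x.
- tin_rim (a point): centre of the mouth of a loose blue tin, 84 mm across, 75 mm high
- mug_rim (a point): centre of the mouth of a loose white mug, 80 mm across, 90 mm high, with a handle
- stapler: loose red stapler, 140 x 36 x 50 mm high, long along its x; origin at the centre of its underside
- stamp: loose rubber stamp, base 60 x 34 mm, 74 mm high with its wooden knob; origin at the centre of its underside
- tape_roll: loose cardboard-coloured tape roll, 90 mm across, 25 mm high, lying flat; origin at the centre of its underside

How it is judged:
By the outcome, as a careful person would: the job done as asked, in the order asked, and still so for the second after the job is handed in, while the arm keeps its last pose, push and grip.
It also fails if it takes over 48 s, if anything falls off the work surface, if the arm or the gripper's body presses on something with over 40 N, if the wrist force passes 120 N, or if a joint passes its speed limit or range.

## Robot

A 6-joint arm with a two-finger parallel gripper is mounted at the origin on the work surface. World frame = base frame: x ahead of the robot, y to its left, z up, the work surface at z = 0. Lengths are in m, angles in rad, forces in N, time in s.
With the tool pointing down it reaches from about 0.25 to 0.775 m from the base axis. Payload 4 kg.
Tool frame: the origin (TCP) lies at the very end of the fingers, on their centre line; the grasp point (between the pads) lies 19 mm behind it; z points along the fingers, y is the direction in which the jaws open and shut (so a half turn about z gives the same grasp; the last joint's range is limited). The gripper opens to 85 mm and grips with 20 to 120 N. Pads are 22 mm wide; open, the fingers measure 114 mm over their backs; the gripper's body (76 mm by 85 mm) begins 54 mm behind the grasp point. The pads swing forward as they close: fully open they stand 13 mm farther back than shut.
Start: joints at [1.115, 0.087, 1.371, -0, 1.684, -0.103], TCP at [0.19, 0.516, 0.231] pointing down, gripper open.
Joint ranges: [-3.1, 3.1], [-0.76, 2.03], [0.27, 2.55], [-1.08, 4.22], [0.17, 2.65], [-2.57, 2.57]. Speed limits (rad/s): [2.79, 2.79, 3.14, 3.14, 3.14, 3.14].

## Interface

Orientations are given as a 3x3 rotation matrix whose columns are the frame's x, y, z axes.
In Python, from plant import arm gives the robot as it stands.
- The arm moves only by the shell command python3 -m inch 'ROWS' [FORCE]. ROWS is a JSON object of lists of equal length, an entry for each row: "linear": the shift along the world's x, y, z in m, a list of three; "turn": the turn, a rotation vector about the world's x, y, z in degrees, a list of three; "hand": the closure in counts, from 0 (fully open) to 255 (shut). In form: {"linear": [[x, y, z], ...], "turn": [[ax, ay, az], ...], "hand": [hand, ...]}. A call has 1 to 8 rows; each row is the pose to reach, as a shift and turn from the pose measured when the call began; what a row does not reach only later rows make up. A row lasts 1/12 s, in which the tool goes at most 41.7 mm and 7.16 degrees, less where a joint would pass 70% of its speed; a pose out of reach is approached as far as the arm can. A call with a gripper value outside its range is refused whole. The fingers move at their own pace and stop on an object; FORCE is the grip in N (left out, the last holds). Time passes only in rows, so rows that repeat a pose let the fingers close. It gives the time, the measured TCP pose, the force and the opening at its end, in the units of the state.
- arm.read_state(): the state, without advancing time (a new reading comes with each control period).
- arm.snapshot(name): name is "scene" or "side" or "wrist"; returns the picture (400x640x3 uint8, red, green, blue); there is no depth.
- arm.calibration(name): a dict with "mtx" (3x3 intrinsics, pixels), "R" (3x3) and "t" (3): a world point X has camera coordinates R X + t; the wrist camera has in their place "tool_from_camera" (4x4, takes a point from camera to tool coordinates, whose origin is the TCP and whose axes are the flange's). Camera axes: x right, y down, z forward; pixel columns grow to the right and rows downward; lengths in m; the calibration is good to about 2 mm. A picture is of the moment at which its call begins: read the wrist's pose just before it. calibration takes no time and is no camera call.
- arm.sign_off(): hands the job in, once; it reports no verdict.
Trained networks look in the newest picture that a camera, given by its name, has taken for a name from the list of things; names that differ only in an ending like _2 or _b are one class to them, and where a whole thing is asked for, a point or a joint stands for the part that bears it (a point fixed in the world has none). Each returns a list of dicts, best first, with "score" (0 to 1); they miss things now and then, are a little off and sometimes report something else, mostly with a low value. They report only what shows in the picture. A call takes as long as a camera call.
- arm.regions_of(camera, thing): "mask" (400x640 bool, what is visible of it) and "bbox" ([centre column, centre row, width, height] in pixels, round what is visible of it).
- arm.pinpoint(camera, thing): "xy" ([column, row] in pixels: a listed point, or the origin of a listed thing).
The state is a dict: "clock": time; "qpos": joint angles; "qd": joint speeds; "joint_torque": joint torques, N m; "eef_pos": TCP position; "tool_rot": TCP orientation; "force": force on the tool from outside, world axes, zero at the start; "ft_torque": the same for the moment, N m; "gripper_width": opening from 0.0 (shut) to 1.0 (fully open).
Only numpy, scipy, OpenCV 4.12 (cv2) and the standard library are available. Lean on these libraries where they do the work, as an engineer would, in place of code of your own. Each camera call takes 0.05 s, during which the arm holds its last target. There are 200 camera calls.

## Working session

There is one attempt and no reset: what is moved stays moved. The work goes in short steps, Python scripts to look and compute and a shell command to move; the robot and the scene stay as the last step left them, time stands still between calls to the robot, and variables do not carry over. Pictures are saved under pics/ and viewed, about 8 in all and at most 12, crops included, and the job is handed in when it is done.

```bash
mkdir -p pics; ls
cat > h.py <<'E'
import numpy as np, cv2
from plant import arm
def cam(n):
    c=arm.calibration(n); K=np.array(c["mtx"])
    if n=="wrist":
        s=arm.read_state(); T=np.eye(4);T[:3,:3]=s["tool_rot"];T[:3,3]=s["eef_pos"]
        C=np.linalg.inv(T@np.array(c["tool_from_camera"])); return K,C[:3,:3],C[:3,3]
    return K,np.array(c["R"]),np.array(c["t"]).ravel()
def snap(n,f=None):
    c=cam(n); im=arm.snapshot(n)
    if f: cv2.imwrite("pics/"+f,im[:,:,::-1])
    return c
def proj(c,X): K,R,t=c; p=K@(R@np.array(X)+t); return p[:2]/p[2]
def ray(c,xy):
    K,R,t=c; d=R.T@np.linalg.inv(K)@np.array([*xy,1.]); return -R.T@t,d/np.linalg.norm(d)
def atz(c,xy,z): o,d=ray(c,xy); return o+d*(z-o[2])/d[2]
def tri(*rs):
    A=0;b=0
    for o,d in rs: P=np.eye(3)-np.outer(d,d);A=A+P;b=b+P@o
    X=np.linalg.solve(A,b); return X,[np.linalg.norm(np.cross(X-o,d)) for o,d in rs]
E
python3 - <<'E'
from h import *
np.set_printoptions(precision=4,suppress=True)
cs={n:snap(n,n+"1.png") for n in("scene","side")}
for th in("unit_front","top_drawer_handle"):
    r=[]
    for n in cs:
        p=arm.pinpoint(n,th); print(n,th,[(np.round(q["xy"],1),round(q["score"],2)) for q in p[:3]])
        if p:
            r.append(ray(cs[n],p[0]["xy"])); print(atz(cs[n],p[0]["xy"],.224 if th=="unit_front" else .19))
    if len(r)>1: print(tri(*r))
s=arm.read_state();print(s["clock"],s["tool_rot"],s["force"])
a=cv2.imread("pics/scene1.png");b=cv2.imread("pics/side1.png")
cv2.imwrite("pics/both.png",cv2.resize(np.hstack([a,b]),(800,250),interpolation=cv2.INTER_AREA))
E
```

```text
pics
scene unit_front [(array([284.2, 202.1]), 0.76), (array([297.9, 192. ]), 0.25), (array([263.7, 165.8]), 0.23)]
[ 0.6458 -0.0545  0.224 ]
side unit_front [(array([367.9, 164.5]), 0.6), (array([279.4, 142.5]), 0.43)]
[ 0.6635 -0.0457  0.224 ]
(array([ 0.6533, -0.0533,  0.2333]), [np.float64(0.003988378752914082), np.float64(0.003988378752914081)])
scene top_drawer_handle [(array([296.9, 191.8]), 0.74)]
[ 0.572 -0.051  0.19 ]
side top_drawer_handle [(array([342.6, 183.6]), 0.76)]
[ 0.5744 -0.0558  0.19  ]
(array([ 0.5735, -0.0528,  0.189 ]), [np.float64(0.0024027732152553257), np.float64(0.002402773215255332)])
0.3 [[-0.9384  0.3455 -0.0003]
 [ 0.3455  0.9384 -0.0006]
 [ 0.0001 -0.0006 -1.    ]] [-1.7302 -0.0629  0.8025]
```

View pics/scene1.png

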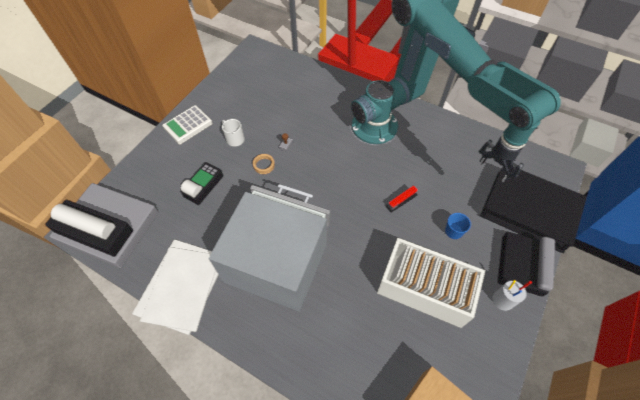

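View pics/side1.png

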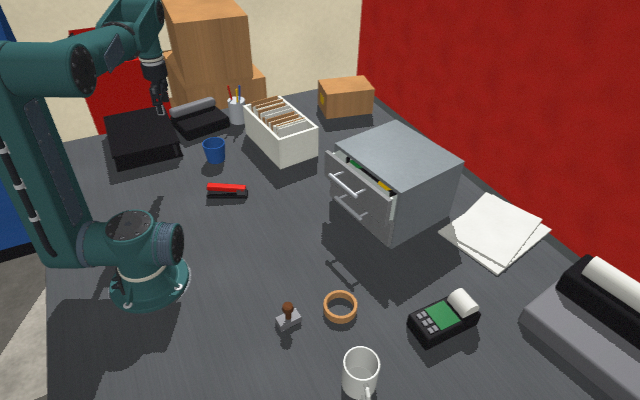

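The scene view shows the unit's handle bar near (296,192) and the side view shows it at (343,184); the drawer is slightly open. The two agree at about (0.574, -0.053, 0.189), with 0.190 expected. Next I need the unit's yaw.

```bash
python3 - <<'E'
from h import *
np.set_printoptions(precision=4,suppress=True)
c=cam("side")
P=[atz(c,p,.224) for p in [(335,156),(397,123),(463,162),(395,195)]]
for p in P: print(p)
for i in range(4):
    d=P[(i+1)%4]-P[i]; print(np.linalg.norm(d),np.degrees(np.arctan2(d[1],d[0])))
c=cam("scene")
a,b=[atz(c,p,.19) for p in[(279,187),(312,197)]]; d=a-b;print(a,b,np.degrees(np.arctan2(d[1],d[0])))
E
python3 - <<'E'
import cv2,numpy as np
a=cv2.imread("pics/scene1.png")[160:320,190:350];b=cv2.imread("pics/side1.png")[110:270,310:470]
cv2.imwrite("pics/crop.png",cv2.resize(np.hstack([a,b]),(800,400),interpolation=cv2.INTER_CUBIC))
E
```

```text
[0.5963 0.0344 0.224 ]
[0.879  0.1156 0.224 ]
[ 0.9288 -0.158   0.224 ]
[ 0.6563 -0.1966  0.224 ]
0.29407131973631356 16.02651307448862
0.2781353732917197 -79.68639737311328
0.2752444768777754 -171.93685892967076
0.23870222545355035 104.53680638849933
[ 0.5864 -0.1174  0.19  ] [0.564  0.0065 0.19  ] -79.7557623284641
```

View pics/crop.png

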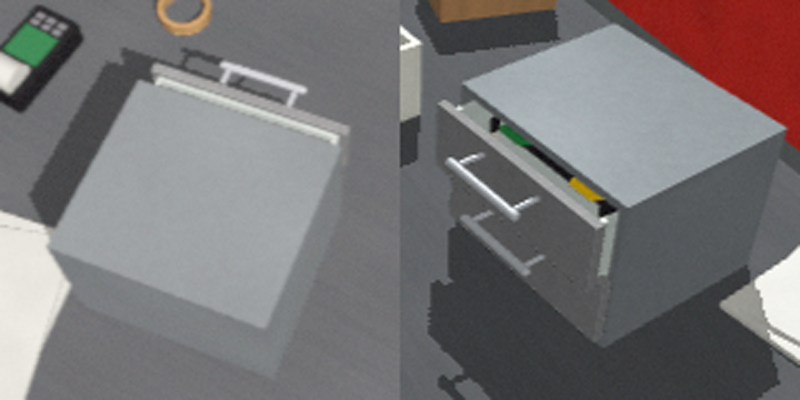

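Run:
```python
from h import *
np.set_printoptions(precision=4,suppress=True)
for n,px in(("side",[(335,143.6),(396,120),(464.8,161.2),(401,193)]),("scene",[(326,220),(297,291),(210,259),(244,192.8)])):
    c=cam(n);P=[atz(c,p,.224) for p in px]
    print(n,"front mid",(P[0]+P[3])/2,"centre",sum(P)/4)
    for i in range(4):
        d=P[(i+1)%4]-P[i]; print(np.linalg.norm(d),np.degrees(np.arctan2(d[1],d[0])))
s=arm.read_state();print(s["tool_rot"][:,0],s["eef_pos"])
```

```text
side front mid [ 0.6521 -0.0513  0.224 ] centre [ 0.7821 -0.0315  0.224 ]
0.2619390266220929 8.688463575483874
0.29503417070200655 -80.40554520854059
0.2636722585085207 -171.3714022824496
0.2947363707833934 99.25843521812672
scene front mid [ 0.6592 -0.0463  0.224 ] centre [ 0.786  -0.0234  0.224 ]
0.25687137741081684 9.504214805104965
0.2954945809758938 -80.55495905582346
0.25864165839812514 -169.056149308916
0.30199905155050494 99.12594091957995
[-0.9384  0.3455  0.0001] [0.19   0.516  0.2309]
```

```bash
python3 -m inch '{"linear":[[0.02,-0.03,0.015],[0.04,-0.06,0.03],[0.06,-0.095,0.04],[0.08,-0.13,0.05],[0.1,-0.165,0.06],[0.12,-0.2,0.065],[0.145,-0.233,0.07],[0.17,-0.266,0.07]],"turn":[[0,0,-4],[0,0,-8],[0,0,-12],[0,0,-16],[0,0,-20],[0,0,-24],[0,0,-28],[0,0,-32]],"hand":[150,150,150,150,150,150,150,150]}' 30
python3 -m inch '{"linear":[[0.02,-0.033,0],[0.04,-0.066,0],[0.065,-0.1,0],[0.09,-0.132,0],[0.115,-0.164,0],[0.14,-0.2,0],[0.16,-0.23,0],[0.18,-0.26,0]],"turn":[[0,0,-4],[0,0,-8],[0,0,-12],[0,0,-16],[0,0,-20],[0,0,-24],[0,0,-28],[0,0,-28]],"hand":[150,150,150,150,150,150,150,150]}'
```

```text
clock: 0.97
eef_pos: [0.3608, 0.2485, 0.3027]
tool_rot: [[-0.611, 0.792, 0.003], [0.792, 0.611, 0.001], [-0.001, 0.003, -1.0]]
force: [-0.1, 1.0, 0.4]
gripper_width: 0.412
clock: 1.63
eef_pos: [0.5416, -0.0138, 0.3025]
tool_rot: [[-0.164, 0.986, 0.003], [0.986, 0.164, -0.0], [-0.001, 0.003, -1.0]]
force: [0.0, 0.1, -0.2]
gripper_width: 0.412
```

```bash
python3 -m inch '{"linear":[[0.016,-0.02,-0.01],[0.032,-0.039,-0.02],[0.032,-0.039,-0.02]],"turn":[[0,0,0],[0,0,0],[0,0,0]],"hand":[150,150,150]}'
python3 - <<'E'
from h import *
np.set_printoptions(precision=4,suppress=True)
c=snap("wrist","w1.png")
for th,z in(("unit_front",.224),("top_drawer_handle",.19)):
    for q in arm.pinpoint("wrist",th)[:2]: print(th,q["xy"],q["score"],atz(c,q["xy"],z))
print(proj(c,[.5735,-.053,.19]), arm.read_state()["eef_pos"])
E
```

```text
clock: 1.88
eef_pos: [0.5747, -0.0566, 0.2782]
tool_rot: [[-0.159, 0.987, -0.002], [0.987, 0.159, -0.001], [-0.0, -0.002, -1.0]]
force: [0.2, 1.0, -2.0]
gripper_width: 0.41
unit_front [431.7, 231.4] 0.68 [ 0.6523 -0.0487  0.224 ]
top_drawer_handle [315.1, 211.8] 0.83 [ 0.5723 -0.0598  0.19  ]
[317.9683 204.0114] [ 0.5734 -0.0525  0.2822]
```

View pics/w1.png

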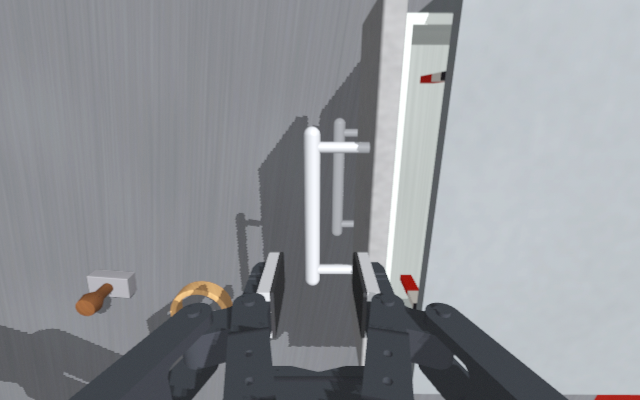

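Run:
```python
from h import *
np.set_printoptions(precision=4,suppress=True)
c=cam("wrist")
a,b=atz(c,(313,134),.19),atz(c,(313,279),.19);d=a-b;print(a,b,(a+b)/2,np.linalg.norm(d),np.degrees(np.arctan2(d[1],d[0])))
a,b=atz(c,(462,0),.224),atz(c,(422,330),.224);d=a-b;print(a,b,np.linalg.norm(d),np.degrees(np.arctan2(d[1],d[0])))
print(arm.read_state()["eef_pos"])
```

```text
[0.5602 0.0034 0.19  ] [ 0.5798 -0.1188  0.19  ] [ 0.57   -0.0577  0.19  ] 0.12377691840989269 99.0773495459455
[0.6306 0.0933 0.224 ] [ 0.6694 -0.1294  0.224 ] 0.22602407645119404 99.87250405869793
[ 0.5734 -0.0525  0.2822]
```

```bash
python3 -m inch '{"linear":[[-0.002,-0.005,-0.02],[-0.002,-0.005,-0.05],[-0.002,-0.005,-0.08],[-0.002,-0.005,-0.1],[-0.002,-0.005,-0.111],[-0.002,-0.005,-0.111]],"turn":[[0,0,0],[0,0,0],[0,0,0],[0,0,0],[0,0,0],[0,0,0]],"hand":[150,150,150,150,150,150]}'
python3 -m inch '{"linear":[[0,0,0],[0,0,0],[0,0,0],[0,0,0],[0,0,0],[0,0,0]],"turn":[[0,0,0],[0,0,0],[0,0,0],[0,0,0],[0,0,0],[0,0,0]],"hand":[250,250,250,250,250,250]}' 30
```

```text
clock: 2.53
eef_pos: [0.5697, -0.0561, 0.169]
tool_rot: [[-0.165, 0.986, -0.003], [0.986, 0.165, 0.002], [0.002, -0.002, -1.0]]
force: [-0.3, 1.4, -0.1]
gripper_width: 0.408
clock: 3.03
eef_pos: [0.5703, -0.0556, 0.1712]
tool_rot: [[-0.166, 0.986, 0.0], [0.986, 0.166, 0.002], [0.002, 0.001, -1.0]]
force: [-2.9, 4.5, 6.1]
gripper_width: 0.121
```

```bash
python3 -m inch '{"linear":[[-0.01,-0.002,0],[-0.03,-0.005,0],[-0.05,-0.008,0],[-0.07,-0.0117,0],[-0.09,-0.015,0],[-0.11,-0.018,0],[-0.124,-0.0205,0],[-0.134,-0.022,0]],"turn":[[0,0,0],[0,0,0],[0,0,0],[0,0,0],[0,0,0],[0,0,0],[0,0,0],[0,0,0]],"hand":[250,250,250,250,250,250,250,250]}'
python3 -m inch '{"linear":[[0,0,0],[0,0,0]],"turn":[[0,0,0],[0,0,0]],"hand":[250,250]}'
python3 - <<'E'
from h import *
snap("wrist","w2.png");snap("side","side2.png")
a=cv2.imread("pics/side2.png")[90:290,240:490];b=cv2.imread("pics/w2.png")
cv2.imwrite("pics/c2.png",np.hstack([cv2.resize(a,(400,320)),cv2.resize(b,(400,320))]))
E
```

```text
clock: 3.7
eef_pos: [0.4357, -0.0768, 0.1712]
tool_rot: [[-0.166, 0.986, 0.002], [0.986, 0.166, 0.005], [0.004, 0.002, -1.0]]
force: [2.3, 6.2, -1.3]
gripper_width: 0.126
clock: 3.87
eef_pos: [0.435, -0.0769, 0.1712]
tool_rot: [[-0.165, 0.986, 0.001], [0.986, 0.165, 0.004], [0.004, 0.002, -1.0]]
force: [-2.5, 3.3, -0.7]
gripper_width: 0.128
```

View pics/c2.png

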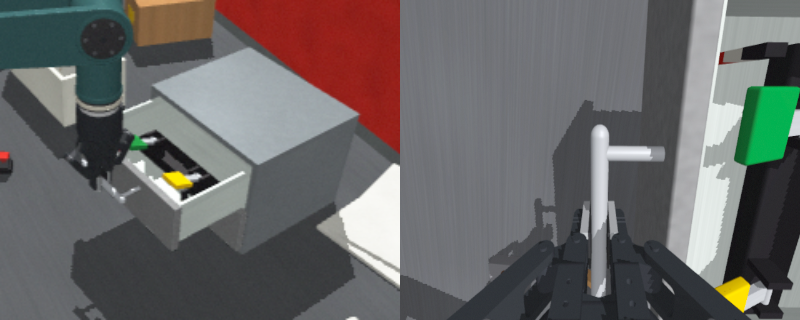

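```bash
python3 -m inch '{"linear":[[0,0,0],[0,0,0],[0,0,0],[0,0,0],[0,0,0]],"turn":[[0,0,0],[0,0,0],[0,0,0],[0,0,0],[0,0,0]],"hand":[150,150,150,150,150]}'
python3 -m inch '{"linear":[[0,0,0.015],[0,0,0.04],[0,0,0.07],[0,0,0.1],[0,0,0.12],[0,0,0.12]],"turn":[[0,0,0],[0,0,0],[0,0,0],[0,0,0],[0,0,0],[0,0,0]],"hand":[150,150,150,150,150,150]}'
python3 - <<'E'
from h import *
np.set_printoptions(precision=4,suppress=True)
c=snap("wrist","w3.png");sd=snap("side");print(arm.read_state()["eef_pos"])
for th,z in(("green_paddle_pad",.186),("top_drawer_handle",.19),("green_mark",.162)):
    r=[]
    for n,C in(("wrist",c),("side",sd)):
        for q in arm.pinpoint(n,th)[:1]: print(n,th,np.array(q["xy"]),q["score"],atz(C,q["xy"],z)); r.append(ray(C,q["xy"]))
    if len(r)>1: print(tri(*r))
E
```

```text
clock: 4.38
eef_pos: [0.4362, -0.077, 0.1713]
tool_rot: [[-0.166, 0.986, 0.002], [0.986, 0.166, 0.004], [0.004, 0.002, -1.0]]
force: [-0.5, -0.8, 0.6]
gripper_width: 0.411
clock: 4.88
eef_pos: [0.4382, -0.0777, 0.2971]
tool_rot: [[-0.166, 0.986, 0.012], [0.986, 0.166, 0.001], [-0.001, 0.012, -1.0]]
force: [0.0, -0.3, 0.8]
gripper_width: 0.41
[ 0.4366 -0.0772  0.292 ]
wrist green_paddle_pad [459.6 126.8] 0.71 [0.5407 0.0009 0.186 ]
side green_paddle_pad [321.  176.6] 0.52 [0.5351 0.0056 0.186 ]
(array([0.5354, 0.0012, 0.1908]), [np.float64(0.002767248776684375), np.float64(0.002767248776684208)])
wrist top_drawer_handle [315.  204.3] 0.81 [ 0.4371 -0.081   0.19  ]
side top_drawer_handle [302.6 201.4] 0.63 [ 0.4366 -0.0766  0.19  ]
(array([ 0.4361, -0.0797,  0.1929]), [np.float64(0.0008111126744618054), np.float64(0.0008111126744617773)])
wrist green_mark [437.9  81.7] 0.56 [0.5225 0.0329 0.162 ]
side green_mark [312.2 176.2] 0.55 [0.5259 0.0466 0.162 ]
(array([0.5182, 0.0315, 0.1749]), [np.float64(0.00034240630114378944), np.float64(0.00034240630114372656)])
```

View pics/w3.png

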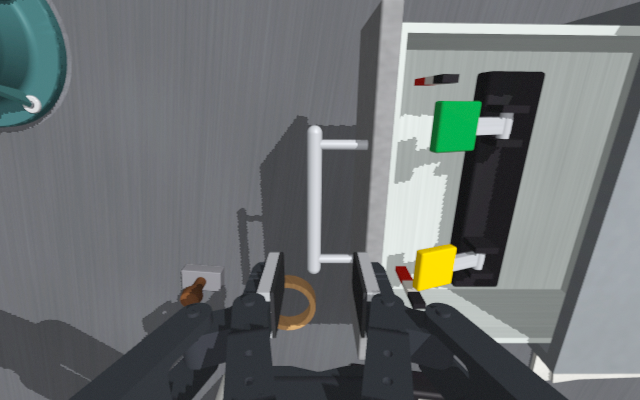

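```bash
python3 -m inch '{"linear":[[0.025,0.02,0],[0.05,0.04,0],[0.075,0.06,0],[0.102,0.08,0],[0.102,0.08,-0.02],[0.102,0.08,-0.05],[0.102,0.08,-0.075],[0.102,0.08,-0.075]],"turn":[[0,0,0],[0,0,0],[0,0,0],[0,0,0],[0,0,0],[0,0,0],[0,0,0],[0,0,0]],"hand":[255,255,255,255,255,255,255,255]}'
python3 - <<'E'
from h import *
np.set_printoptions(precision=4,suppress=True)
c=snap("wrist","w4.png");s=arm.read_state();print(s["eef_pos"],s["force"],s["gripper_width"])
for q in arm.pinpoint("wrist","green_paddle_pad")[:1]: print(q["xy"],q["score"],atz(c,q["xy"],.186))
for q in arm.pinpoint("wrist","green_mark")[:1]: print(q["xy"],q["score"],atz(c,q["xy"],.165))
print(proj(c,s["eef_pos"]))
E
```

```text
clock: 5.95
eef_pos: [0.5343, 0.0038, 0.2072]
tool_rot: [[-0.166, 0.986, -0.015], [0.986, 0.166, 0.007], [0.009, -0.014, -1.0]]
force: [-0.9, -0.8, -2.1]
gripper_width: -0.001
[0.5356 0.0035 0.2106] [ 0.1117 -0.1882  1.0209] -0.0018218703091442624
[325.7, 254.4] 0.93 [0.5389 0.0001 0.186 ]
[307.1, 184.3] 0.8 [0.5213 0.0348 0.165 ]
[320.9273 270.2076]
```

View pics/w4.png

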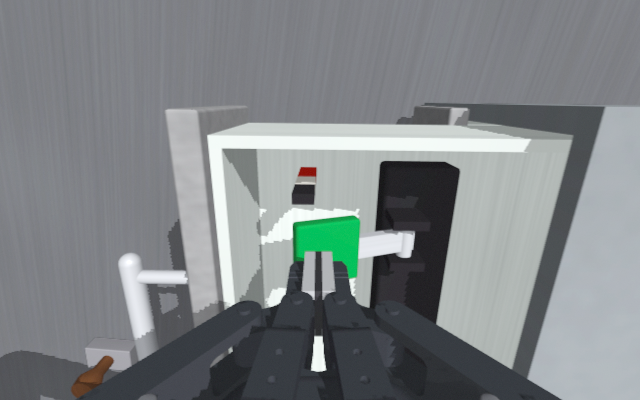

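```bash
python3 -m inch '{"linear":[[0.003,-0.002,-0.006],[0.003,-0.002,-0.012],[0.003,-0.002,-0.018],[0.003,-0.002,-0.022],[0.003,-0.002,-0.026],[0.003,-0.002,-0.029],[0.003,-0.002,-0.031],[0.003,-0.002,-0.031]],"turn":[[0,0,0],[0,0,0],[0,0,0],[0,0,0],[0,0,0],[0,0,0],[0,0,0],[0,0,0]],"hand":[255,255,255,255,255,255,255,255]}'
python3 -m inch '{"linear":[[0,0,0],[0,0,0]],"turn":[[0,0,0],[0,0,0]],"hand":[255,255]}'
```

```text
clock: 6.77
eef_pos: [0.541, 0.001, 0.1852]
tool_rot: [[-0.165, 0.986, 0.0], [0.986, 0.165, 0.005], [0.005, 0.001, -1.0]]
force: [-1.5, -0.1, 4.4]
gripper_width: -0.0
clock: 6.93
eef_pos: [0.5414, 0.001, 0.1862]
tool_rot: [[-0.166, 0.986, 0.002], [0.986, 0.166, 0.005], [0.004, 0.003, -1.0]]
force: [-1.5, 0.0, 4.5]
gripper_width: 0.003
```

```bash
python3 -m inch '{"linear":[[0,0,-0.003],[-0.001,0,-0.006],[-0.001,0,-0.009],[-0.001,0,-0.012],[-0.001,0,-0.014],[-0.001,0,-0.016],[-0.001,0,-0.016],[-0.001,0,-0.016]],"turn":[[0,0,0],[0,0,0],[0,0,0],[0,0,0],[0,0,0],[0,0,0],[0,0,0],[0,0,0]],"hand":[255,255,255,255,255,255,255,255]}'
python3 -m inch '{"linear":[[0,0,0],[0,0,0]],"turn":[[0,0,0],[0,0,0]],"hand":[255,255]}'
```

```text
clock: 7.6
eef_pos: [0.5406, 0.0008, 0.1709]
tool_rot: [[-0.166, 0.986, 0.003], [0.986, 0.165, 0.004], [0.004, 0.004, -1.0]]
force: [-1.7, -0.1, 7.3]
gripper_width: -0.0
clock: 7.77
eef_pos: [0.5408, 0.0008, 0.1719]
tool_rot: [[-0.165, 0.986, 0.004], [0.986, 0.165, 0.004], [0.003, 0.005, -1.0]]
force: [-2.0, 0.7, 6.7]
gripper_width: 0.001
```

```bash
python3 -m inch '{"linear":[[0,0,-0.002],[0,0,-0.004],[0,0,-0.006],[0,0,-0.006],[0,0,-0.006],[0,0,-0.006]],"turn":[[0,0,0],[0,0,0],[0,0,0],[0,0,0],[0,0,0],[0,0,0]],"hand":[255,255,255,255,255,255]}'
python3 - <<'E'
from h import *
np.set_printoptions(precision=4,suppress=True)
c=snap("wrist","w5.png");d=snap("side","s5.png");s=arm.read_state();print(s["clock"],s["eef_pos"],s["force"])
for n,C in(("wrist",c),("side",d)):
  for th in("green_paddle_pad","green_mark","yellow_paddle_pad","top_drawer_handle"):
    for q in arm.pinpoint(n,th)[:1]: print(n,th,q["xy"],q["score"],atz(C,q["xy"],.19 if th[0]=="t" else .186 if th[0]=="y" else .165))
a=cv2.imread("pics/s5.png")[120:240,250:400];b=cv2.imread("pics/w5.png")[130:330,220:470]
cv2.imwrite("pics/c5.png",np.hstack([cv2.resize(a,(400,320),interpolation=2),cv2.resize(b,(400,320),interpolation=2)]))
E
```

```text
clock: 8.27
eef_pos: [0.5411, 0.0008, 0.1671]
tool_rot: [[-0.166, 0.986, 0.006], [0.986, 0.166, 0.004], [0.003, 0.006, -1.0]]
force: [-1.3, 0.6, 7.4]
gripper_width: 0.001
8.3667 [0.5411 0.0009 0.1671] [-2.1099  0.0066  7.0245]
wrist green_paddle_pad [310.7, 264.0] 0.64 [0.537  0.0001 0.165 ]
wrist green_mark [298.3, 198.4] 0.76 [0.5253 0.035  0.165 ]
wrist top_drawer_handle [313.6, 265.4] 0.29 [0.5365 0.0138 0.19  ]
side green_paddle_pad [359.8, 360.7] 0.72 [ 0.3485 -0.5355  0.165 ]
side green_mark [312.4, 176.2] 0.69 [0.5247 0.0428 0.165 ]
side yellow_paddle_pad [351.4, 198.1] 0.58 [ 0.5677 -0.1192  0.186 ]
side top_drawer_handle [305.0, 201.5] 0.79 [ 0.4424 -0.0799  0.19  ]
```

View pics/c5.png

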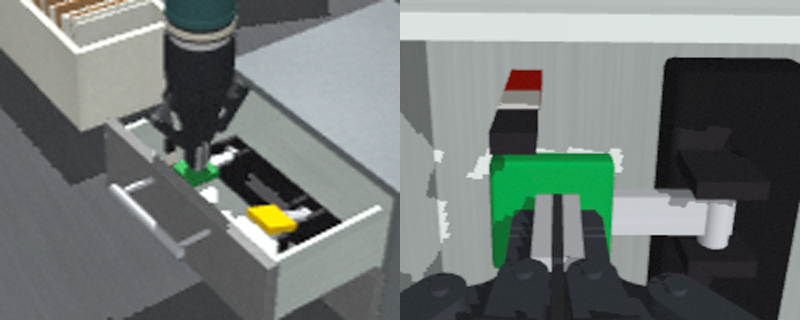

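The crop shows the green pad lying flat: its end edge is horizontal in the picture and its side face has even thickness. The yellow paddle is up and the drawer is wide open. The TCP is at z = 0.167, where 0.167 was expected, and the push is 7.0–7.4 N, against about 7.5 N for level.

```bash
python3 -c "
from plant import arm
s=arm.read_state();print(s['clock'],s['eef_pos'],s['force']);print(arm.sign_off())"
```

```text
8.7667 [0.54108872 0.00086872 0.16714813] [-2.25310343  0.79960192  6.94630516]
the job is handed in; nothing more can be done
None
```

I pulled the top drawer about 135 mm by its handle, to an estimated 0.155–0.16 m out. I then pressed the green paddle to its level position with the shut fingers and handed the job in at 8.8 s, still holding it there.

**Level check:** the last reading had the tool tip at z = 0.167 m, which is exactly the expected level height. The push was about 6.9 N, slightly under the expected 7.5 N. In the wrist picture the pad lay level.

**Things left alone:** the last pictures show the yellow paddle up, and the moves did not touch the lower drawer. I did not re-measure the loose things on the desk after moving.

**What disagreed:**
- The side camera's last handle position was about 5 mm farther in than before the press. This could be detection noise or the drawer moving in slightly. The tool felt about 2 N sideways, close to the drawer's own friction.
- Two low-value or impossible network detections, a pad in the side view and a handle in the wrist view, were disregarded.

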